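# Slide a culture jar along the guide rail until the reader's latch holds it

### The job

Push the wide culture jar back against the metal guide rail while it is still well short of the reader, then slide it along the rail, keeping it against the rail and standing on the bench, into the reader until it squeezes the sprung plate and the small steel latch arm has closed fully behind it. Push gently: it is glass, and it must never feel more than 25 newtons, so stop as soon as the latch is in. Then leave the jar held in the reader, and do not disturb the other things on the bench.

Things in the scene. Friction and masses are not known exactly. Their poses are not given: they have to be found in the camera images.
- jar: Closed glass culture jar with a flat white screw lid, standing upright: 100 mm diameter, 75 mm high (glass to 60 mm, lid 96 mm diameter above), tan agar layer inside, 0.4 to 0.63 kg. Too wide to grasp: it is pushed. Origin: centre of its underside. It may turn about its vertical axis, which does not matter.
- rail: Fixed straight guide rail of smooth, slippery aluminium, 640 mm long, 45 mm high, 12 mm thick. Origin: on the bench at the foot of the middle of its front face (robot side). x axis: horizontal, square to that face, away from the robot, into the rail. y axis: along the rail towards the reader, the pushing direction; the face spans y -320 to 320 mm. A jar touching the rail has its centre at x = -50 mm.
- held (a point): Point on the bench, fixed to the rail (its axes too), at rail x -50, y 130 mm: where the centre of a held jar lies on average. The white reader is clamped on the rail by hand, so the true held position, with plate, latch and side bar, lies anywhere from 22 mm before to 22 mm beyond (along y). That shift is not measured: feel or see it.
- plate_mid (a point): Average place of the middle of the sprung plate's face (see held for the shift): upright grey plate square to the rail, 70 mm wide, 14 to 50 mm above the bench. The jar touches it 4 mm before the held position; it pushes back 3 N at first, 0.8 N more per mm, and goes hard 11 mm after touch, 12 N. The white housing behind it is 80 mm high.
- pivot_mid (a point): Average place of the latch's vertical pivot pin, 30 mm up (see held for the shift), 75 mm to the robot's side of the jar's centre line and 72 mm before the held centre. The pusher behind the jar must stay within 25 mm of the jar's centre line so that the latch arm (20 to 40 mm above the bench) can close beside it.
- bar_mid (a point): Average place (see held for the shift) of the middle of the top of the grey side bar that carries the latch, parallel to the rail: 165 mm long, 12 mm thick, 44 mm high, its inner face 132 mm from the rail face. The jar slides between rail and bar; sliding it on the bench takes about 1 to 4 N.
- latch (a joint): Angle (rad) of the 50 mm slippery steel latch arm. 0 = closed, slanting in towards rail and plate, tip 89 mm from the rail face, 37 mm before the held jar centre; also 0 before the jar comes. A passing jar swings it off the rail to about 0.4; a light spring (1 to 2 N more push) shuts it behind the jar at the held position, the last part as a snap within 1 mm of travel.
- dish_a: Round culture dish lying flat on the bench in front of the rail, 90 mm diameter, 16 mm high, to be left alone. Origin: centre of its underside.
- dish_b: Second such dish, 90 mm diameter, 16 mm high, to be left alone. Origin: centre of its underside.
- beaker: Empty glass beaker, 68 mm diameter, 90 mm high, to be left alone. Origin: centre of its underside.
- amber: Small brown bottle, 56 mm diameter, 110 mm high, to be left alone. Origin: centre of its underside.
- spatula: Flat-bladed spatula with a wooden handle lying on the bench, 180 mm long, to be left alone. Origin: middle of its underside, x axis along it.
- tube: Upright capped tube, 30 mm diameter, 100 mm high, to be left alone. Origin: centre of its underside.
Mind the look-alikes: they are no part of the job. What is shaped like the jar but orange is not meant.

How it is judged:
By the outcome, as a careful person would: the job done as asked, in the order asked, and still so for the second after the job is handed in, with the robot touching nothing.
It also fails if it takes over 69 s, if anything falls off the work surface, if the arm or the gripper's body presses on something with over 40 N, if the wrist force passes 120 N, or if a joint passes its speed limit or range.

### The arm

A 6-joint arm with a two-finger parallel gripper is mounted at the origin on the work surface. World frame = base frame: x ahead of the robot, y to its left, z up, the work surface at z = 0. Lengths are in m, angles in degrees, forces in N, time in s.
With the tool pointing down it reaches from about 0.3 to 1 m from the base axis. Payload 5.1 kg.
Tool frame: the origin (TCP) lies on the centre line of the jaws, within the pads' length; the fingertips stand 8 mm ahead of it and the grasp point (between the pads) lies 11 mm behind it; x points along the fingers, z is the direction in which the jaws open and shut, and the axes are right-handed (so a half turn about x gives the same grasp; the last joint's range is limited). The gripper opens to 95 mm and grips with 3 to 60 N. Pads are 20 mm wide; open, the fingers measure 119 mm over their backs; the gripper's body (75 mm by 180 mm) begins 59 mm behind the grasp point.
Start: joints at [-77.899, 7.093, 94.555, -0, 78.352, -4.733], TCP at [0.188, -0.622, 0.223] pointing down, gripper open.
Joint ranges: [-149.61, 149.61], [-58.7, 133.49], [1.44, 155.28], [-77.14, 257.14], [18.33, 153.61], [-166.67, 166.67]. Speed limits (degrees/s): [147.25, 147.25, 180, 180, 180, 180].

### API

Orientations are given as [roll, pitch, yaw] about the fixed x, y, z axes, in that order (R = Rz(yaw) Ry(pitch) Rx(roll)).
In Python, from cell import get_obs, eyes, sign_off gives the robot as it stands.
- The arm moves only by the tool move_arm, never from a script. Its argument "moves" is a list of rows, each a list of 4 numbers: the shift along the tool's x, y, z in mm, then the turn about the tool's x in degrees. A call has 1 to 10 rows; each row shifts and turns the pose as measured when the row begins, along the tool's axes as they then stand; what a row does not reach is not made up. A row lasts 1/10 s, in which the tool goes at most 50 mm and 8.59 degrees, less where a joint would pass 70% of its speed; a pose out of reach is approached as far as the arm can. A call with a gripper value outside its range is refused whole. "jaw" is the finger opening in mm, from 0 to 95.1, set as the call begins (left out, the last holds). The fingers move at their own pace and stop on an object; "newtons" is the grip in N (left out, the last holds). Time passes only in rows, so rows that do not move let the fingers close. It gives the time, the measured TCP pose, the force and the opening at its end, in the units of the state.
- get_obs(): the state, without advancing time (a new reading comes with each control period).
- eyes.capture(name): name is "scene" or "top" or "wrist"; returns the picture (384x512x3 uint8, blue, green, red); there is no depth.
- eyes.get_calibration(name): a dict with "fovy" (degrees; the focal length in pixels is half the picture's height over the tangent of half this angle, whatever the lens; pixels are square), "cx", "cy" (the principal point, pixels), "eye" and "rotation" of the camera in the world; the wrist camera has in their place "hand_eye" (4x4, takes a point from camera to tool coordinates, whose origin is the TCP and whose axes are the tool frame's). Camera axes: x right, y up, looking along -z (the intrinsics and any distortion apply to the point x, -y, -z); pixel columns grow to the right and rows downward; lengths in m; the calibration is good to about 2 mm. A picture is of the moment at which its call begins: read the wrist's pose just before it. get_calibration takes no time and is no camera call.
- sign_off(): hands the job in, once; it reports no verdict.
The state is a dict: "time_s": time; "q": joint angles; "joint_vel": joint speeds; "joint_efforts": joint torques, N m; "position": TCP position; "tcp_rot": TCP orientation; "wrist_force": force on the tool from outside, world axes, zero at the start; "torque": the same for the moment, N m; "width": opening from 0.0 (shut) to 1.0 (fully open).
Only numpy, scipy, OpenCV 4.12 (cv2) and the standard library are available. Lean on these libraries where they do the work, as an engineer would, in place of code of your own. Each camera call takes 0.05 s, during which the arm holds its last target.

## Working session

There is one attempt and no reset: what is moved stays moved. The work goes in short steps, Python scripts to look and compute and a tool call to move; the robot and the scene stay as the last step left them, time stands still between calls to the robot, and variables do not carry over. Pictures are saved under pics/ and viewed, and the job is handed in when it is done.

Besides the shell and the picture viewer there is one more tool, called after "Call:" by a JSON object that holds its "api" and its "payload", one argument or row to a line. move_arm: Moves the arm, as the interface text tells. Its arguments: {"type":"object","properties":{"moves":{"type":"array"},"jaw":{"type":"number"},"newtons":{"type":"number"}},"required":["moves"]}

```bash
ls; mkdir -p pics
python3 - <<'E'
from cell import get_obs, eyes
import cv2
o=get_obs(); print(o)
for n in ("scene","top","wrist"):
    im=eyes.capture(n); cv2.imwrite(f"pics/{n}0.png",im); print(n,eyes.get_calibration(n))
E
```

```text
pics
{'time_s': 0.0, 'q': array([-7.78978724e+01,  7.13285688e+00,  9.46315991e+01, -3.62123991e-04,
        7.83517444e+01, -4.73153165e+00]), 'joint_vel': array([ 0.07983452, -0.02579107,  0.1052961 ,  0.03980758, -0.07487507,
       -0.13150726]), 'joint_efforts': array([ 1.92257612e-04, -4.17603493e+01, -3.59935284e+01,  7.75329676e-02,
        4.93363815e-02, -1.70452986e-04]), 'position': array([ 0.1880904 , -0.62155451,  0.22141986]), 'tcp_rot': array([175.44327226,  89.88379901, 102.27700498]), 'wrist_force': array([-0.05046992, -0.55840202,  0.18561206]), 'torque': array([0.03440487, 0.02667232, 0.01794641]), 'width': 0.9974256515646782}
scene {'fovy': 50.34693414971769, 'cx': 262.1573715960744, 'cy': 182.50766919981677, 'eye': array([1.49484658, 0.38682941, 0.8577974 ]), 'rotation': array([ 53.18299215,   0.23042784, 109.85312391])}
top {'fovy': 42.81888200691505, 'cx': 261.8142813005504, 'cy': 195.85384447986968, 'eye': array([0.4080668 , 0.02198122, 1.64520228]), 'rotation': array([  2.36741357,   0.95333128, -91.60177151])}
wrist {'fovy': 62.36866371894065, 'cx': 260.23652020017744, 'cy': 188.6400454112812, 'hand_eye': array([[ 1.82885312e-04,  2.33972756e-01, -9.72243136e-01,
        -1.62232679e-01],
       [ 4.48202390e-04,  9.72243036e-01,  2.33972816e-01,
         6.44537042e-02],
       [ 9.99999883e-01, -4.78551889e-04,  7.29418224e-05,
        -4.59062534e-04],
       [ 0.00000000e+00,  0.00000000e+00,  0.00000000e+00,
         1.00000000e+00]])}
```

View pics/top0.png

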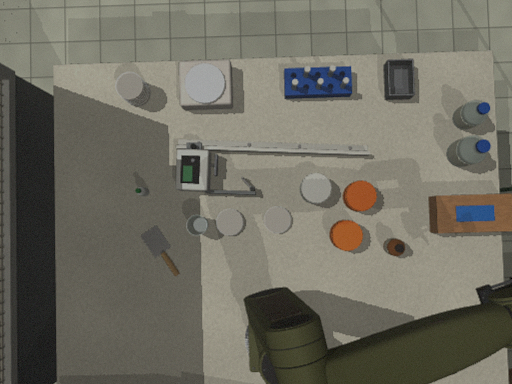

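View pics/scene0.png

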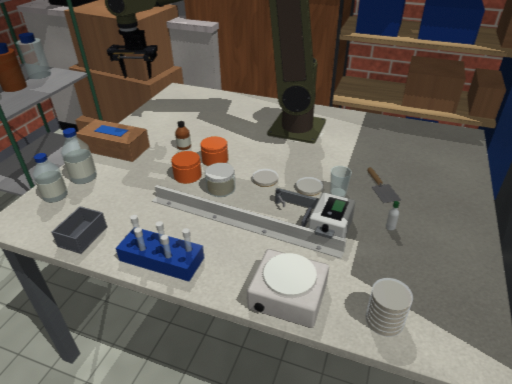

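View pics/wrist0.png

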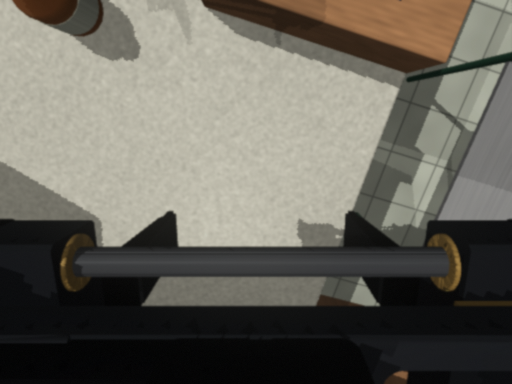

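The top view shows the white jar at (316,188), with orange look-alikes at (360,195) and (347,235). The rail runs along row ~150, and the reader is at (195,170) with its bar and latch at (235,191). The dishes are at (230,222) and (278,219). Zooming in to measure.

```bash
cat > h.py <<'E'
import numpy as np, cv2
from scipy.spatial.transform import Rotation as R
from cell import get_obs, eyes
def ray(n,px):
    c=eyes.get_calibration(n); f=192/np.tan(np.radians(c['fovy']/2))
    d=np.array([(px[0]-c['cx'])/f,-(px[1]-c['cy'])/f,-1])
    return np.array(c['eye']),R.from_euler('xyz',c['rotation'],degrees=True).as_matrix()@d
def pt(n,px,z):
    e,d=ray(n,px); return e+d*(z-e[2])/d[2]
def proj(n,P):
    c=eyes.get_calibration(n); f=192/np.tan(np.radians(c['fovy']/2))
    v=R.from_euler('xyz',c['rotation'],degrees=True).as_matrix().T@(np.array(P)-c['eye'])
    return np.array([c['cx']+f*v[0]/-v[2], c['cy']-f*v[1]/-v[2]])
E
python3 - <<'E'
from h import *
im=cv2.imread('pics/top0.png')
cv2.imwrite('pics/topz.png',cv2.resize(im[130:260,165:425],None,fx=3,fy=3,interpolation=cv2.INTER_CUBIC))
im=cv2.imread('pics/scene0.png')
cv2.imwrite('pics/scenez.png',cv2.resize(im[120:270,140:400],None,fx=3,fy=3,interpolation=cv2.INTER_CUBIC))
E
```

```text
(no output)
```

View pics/topz.png

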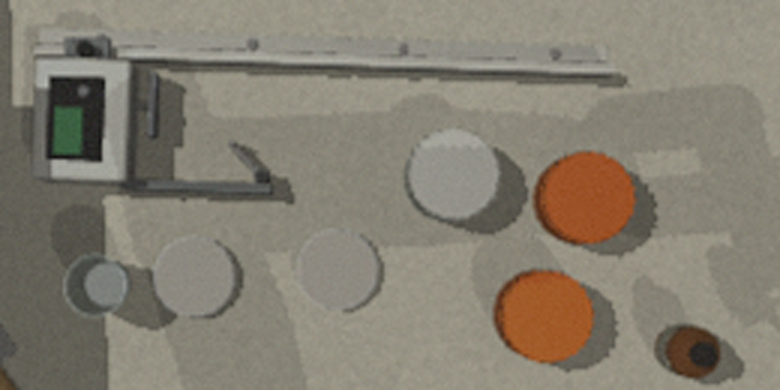

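View pics/scenez.png

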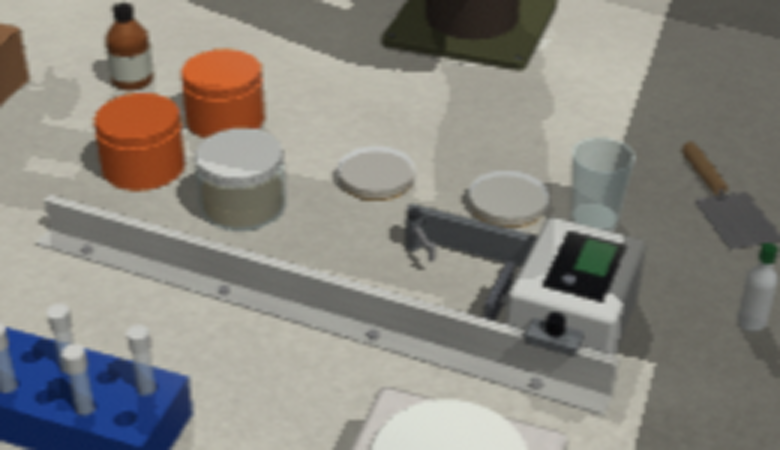

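Run:
```python
from h import *
im=cv2.imread('pics/top0.png'); g=cv2.cvtColor(im,cv2.COLOR_BGR2GRAY).astype(int)
for c in (230,260,300,340,360): print(c,list(enumerate(g[142:160,c],142)))
print([list(g[r,355:375]) for r in (150,151,152,153,154)])
for c in ((316,188),(278,219.5),(230,222)):
    pass
gb=cv2.GaussianBlur(cv2.resize(cv2.cvtColor(im,cv2.COLOR_BGR2GRAY),None,fx=4,fy=4,interpolation=cv2.INTER_CUBIC),(5,5),0)
# circles
cs=cv2.HoughCircles(gb[600:1040,640:1600],cv2.HOUGH_GRADIENT,1,100,param1=60,param2=18,minRadius=48,maxRadius=70)
for x,y,r in cs[0]:
    u,v=(x+640+.5)/4-.5,(y+600+.5)/4-.5
    print(u,v,r/4,'z75',pt('top',(u,v),.075).round(4),'z16',pt('top',(u,v),.016).round(4))
```

```text
230 [(142, np.int64(147)), (143, np.int64(149)), (144, np.int64(146)), (145, np.int64(148)), (146, np.int64(144)), (147, np.int64(153)), (148, np.int64(159)), (149, np.int64(160)), (150, np.int64(105)), (151, np.int64(72)), (152, np.int64(90)), (153, np.int64(90)), (154, np.int64(133)), (155, np.int64(145)), (156, np.int64(148)), (157, np.int64(137)), (158, np.int64(132)), (159, np.int64(132))]
260 [(142, np.int64(146)), (143, np.int64(148)), (144, np.int64(146)), (145, np.int64(149)), (146, np.int64(143)), (147, np.int64(139)), (148, np.int64(153)), (149, np.int64(165)), (150, np.int64(162)), (151, np.int64(106)), (152, np.int64(70)), (153, np.int64(93)), (154, np.int64(94)), (155, np.int64(133)), (156, np.int64(151)), (157, np.int64(151)), (158, np.int64(150)), (159, np.int64(145))]
300 [(142, np.int64(140)), (143, np.int64(138)), (144, np.int64(127)), (145, np.int64(107)), (146, np.int64(107)), (147, np.int64(96)), (148, np.int64(118)), (149, np.int64(150)), (150, np.int64(155)), (151, np.int64(161)), (152, np.int64(109)), (153, np.int64(63)), (154, np.int64(90)), (155, np.int64(9
[... 2091 characters left out ...]
42)], [np.int64(106), np.int64(106), np.int64(104), np.int64(108), np.int64(111), np.int64(112), np.int64(112), np.int64(114), np.int64(116), np.int64(112), np.int64(116), np.int64(111), np.int64(119), np.int64(112), np.int64(120), np.int64(118), np.int64(117), np.int64(143), np.int64(147), np.int64(146)]]
314.75 188.25 15.675 z75 [ 0.4932 -0.1241  0.075 ] z16 [ 0.4964 -0.1296  0.016 ]
344.25 234.25 15.275 z75 [ 0.3436 -0.2132  0.075 ] z16 [ 0.3412 -0.2221  0.016 ]
357.5 196.0 14.95 z75 [ 0.4645 -0.2597  0.075 ] z16 [ 0.4666 -0.2703  0.016 ]
228.25 221.75 14.225 z75 [0.3937 0.1562 0.075 ] z16 [0.3932 0.1612 0.016 ]
278.0 219.25 14.6 z75 [ 0.3973 -0.0034  0.075 ] z16 [ 0.3969 -0.0044  0.016 ]
```

Run:
```python
from h import *
im=cv2.imread('pics/top0.png'); g=cv2.cvtColor(im,cv2.COLOR_BGR2GRAY).astype(float)
pts=[]
for c in range(225,368,3):
    col=g[:,c]; 
    for r in range(146,158):
        if col[r]>135 and col[r+2]<100:
            # crossing 112
            k=r
            while col[k+1]>112:k+=1
            pts.append((c,k+(col[k]-112)/(col[k]-col[k+1]))); break
P=np.array([pt('top',p,.045) for p in pts])
vx,vy,x0,y0=cv2.fitLine(P[:,:2].astype(np.float32),cv2.DIST_HUBER,0,.01,.01).ravel()
u=np.array([vx,vy]); u*=np.sign(u[1]); n=np.array([u[1],-u[0]])
d=n@[x0,y0]; print('along',u,'normal',n,'d',d,'yaw',np.degrees(np.arctan2(-u[0],u[1])),'res',(P[:,:2]@n-d).std())
end=pt('top',(371.5,154),.045)[:2]; s_end=u@end; s0=s_end+.32
O=n*d+u*s0; print('rail origin',O)
def rl(n_,px,z): 
    p=pt(n_,px,z)[:2]-O; return (np.array([n@p,u@p])*1000).round(1)
Z=lambda a,b:((a+.5)/3-.5+165,(b+.5)/3-.5+130)
print('jar',rl('top',Z(453,174),.075), 'hough',rl('top',(314.75,188.25),.075))
print('orange1',rl('top',(358.5,195.5),.075),'orange2',rl('top',(344.5,234.5),.075))
print('plate top near/far',rl('top',Z(157,137),.05),rl('top',Z(157,74),.05))
print('pivot',rl('top',Z(263,178),.042),'bar end',rl('top',Z(271,184),.044))
print('expected plate',-50,130-4+50,' pivot -125',130-72)
np.savez('rail.npz',O=O,u=u,n=n)
import cv2
z=cv2.resize(im[140:200,205:265],None,fx=10,fy=10,interpolation=cv2.INTER_CUBIC); cv2.imwrite('pics/topzz.png',z)
z=cv2.resize(im[165:210,290:380],None,fx=8,fy=8,interpolation=cv2.INTER_CUBIC); cv2.imwrite('pics/topjar.png',z)
s=cv2.imread('pics/scene0.png'); cv2.imwrite('pics/scz.png',cv2.resize(s[180:250,260:360],None,fx=8,fy=8,interpolation=cv2.INTER_CUBIC))
```

```text
along [0.06367921 0.9979704 ] normal [ 0.9979704  -0.06367921] d 0.61935884 yaw -3.6510203 res 0.0004321858463767332
rail origin [0.62085608 0.0037248 ]
jar [-117.3 -138.5] hough [-119.2 -135.7]
orange1 [-137.6 -276. ] orange2 [-263.6 -235. ]
plate top near/far [-86.5 182.5] [-17.6 185.2]
pivot [-126.8   65.6] bar end [-133.2   56.5]
expected plate -50 176  pivot -125 58
```

View pics/topzz.png

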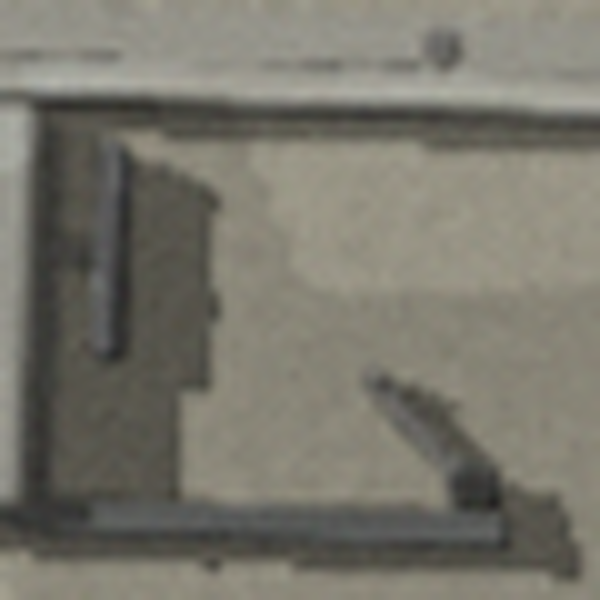

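View pics/topjar.png

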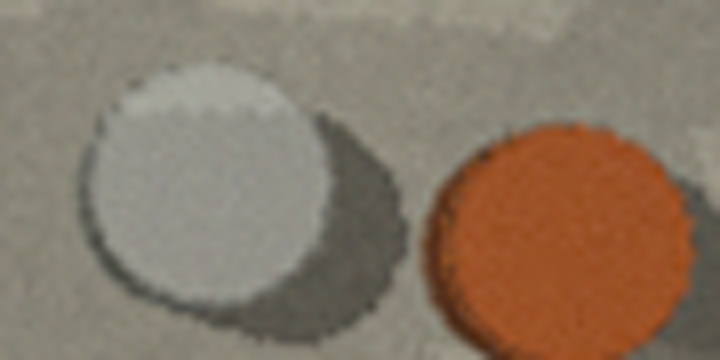

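View pics/scz.png

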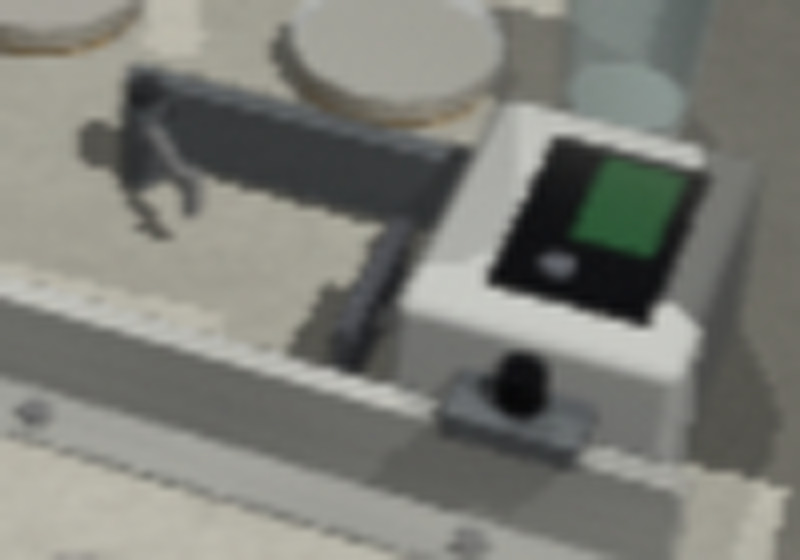

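```bash
cat >> h.py <<'E'
_r=np.load('rail.npz'); O,u,n=_r['O'],_r['u'],_r['n']
def toolR(o=None):
    o=o or get_obs(); return R.from_euler('xyz',o['tcp_rot'],degrees=True).as_matrix()
def rail(p): p=np.array(p)[:2]-O; return np.array([n@p,u@p])*1000
def world(rx,ry): return O+n*rx/1000+u*ry/1000
def st():
    o=get_obs(); T=toolR(o)
    print('t',round(o['time_s'],2),'rail xy',rail(o['position']).round(1),'z',round(o['position'][2]*1000,1),'w',round(o['width'],3))
    f=o['wrist_force']; print('F along n,u,z',(n@f[:2]).round(2),(u@f[:2]).round(2),f[2].round(2))
    az=np.degrees(np.arctan2(u@T[:2,2],n@T[:2,2])); print('tool z angle from n to u',az.round(2))
    print('tool y in rail',(n@T[:2,1]).round(3),(u@T[:2,1]).round(3),'x',T[:,0].round(3))
def go(rx,ry,z):
    o=get_obs(); w=np.append(world(rx,ry),z/1000); d=toolR(o).T@(w-o['position'])*1000
    print('to',rx,ry,z,'tool shift',d.round(1))
E
python3 -c "
from h import *
st(); go(-220,-139,150)
print('jar rail',(rail(pt('top',(316.0,187.5),.075))))
import itertools
for p in [(316.2,187.6)]: pass
o=get_obs();print(o['q'])
print('latch tip',rail(pt('top',(242.2,177.6),.04)))
"
```

```text
t 0.15 rail xy [-392.  -651.7] z 221.7 w 1.0
F along n,u,z 0.63 -0.23 -0.25
tool z angle from n to u -69.51
tool y in rail 0.937 0.35 x [-0.     0.002 -1.   ]
to -220 -139 150 tool shift [  72.4  340.6 -420. ]
jar rail [-116.68819843 -139.57906322]
[-7.78977680e+01  7.12592023e+00  9.46141520e+01 -3.28725937e-04
  7.83502711e+01 -4.73221517e+00]
latch tip [-90.36643749 100.35606654]
```

Call:
{"api": "move_arm", "payload": {
  "moves": [
    [0,24,-30,0],
    [0,24,-30,0],
    [0,24,-30,0],
    [0,24,-30,0],
    [0,24,-30,0],
    [0,24,-30,0],
    [0,24,-30,0],
    [0,24,-30,0],
    [0,24,-30,0],
    [0,24,-30,0]
  ],
  "jaw": 0,
  "newtons": 40
}}

```text
time_s: 1.15
position: [0.3329, -0.254, 0.2177]
tcp_rot: [179.2, 89.6, 105.5]
wrist_force: [0.3, 0.8, -0.9]
width: 0.214
```

```bash
python3 -c "
from h import *
st(); go(-220,-139,220);print(get_obs()['q'])"
```

```text
t 1.15 rail xy [-271.  -275.5] z 217.7 w 0.214
F along n,u,z 0.25 0.77 -0.93
tool z angle from n to u -70.05
tool y in rail 0.94 0.341 x [-0.002  0.007 -1.   ]
to -220 -139 220 tool shift [  -1.4   94.5 -111. ]
[-44.8421139  -23.78735802 122.54887837   0.21681718  81.61489945
  28.82689036]
```

Call:
{"api": "move_arm", "payload": {
  "moves": [
    [0,24,-28,0],
    [0,24,-28,0],
    [0,24,-28,0],
    [0,0,0,-8.5],
    [0,0,0,-8.5],
    [0,0,0,-8.5],
    [0,0,0,-8.5],
    [0,0,0,-8.5],
    [0,0,0,-8.5],
    [0,0,0,-8.5]
  ]
}}

```text
time_s: 2.15
position: [0.3791, -0.1418, 0.2159]
tcp_rot: [121.4, 89.4, 108.0]
wrist_force: [0.3, -0.4, 0.3]
width: 0.004
```

```bash
python3 -c "
from h import *
st(); go(-215,-139,160);print(get_obs()['q'])"
```

```text
t 2.15 rail xy [-232.  -160.6] z 215.9 w 0.004
F along n,u,z 0.28 -0.35 0.26
tool z angle from n to u -9.68
tool y in rail 0.168 0.986 x [-0.003  0.009 -1.   ]
to -215 -139 160 tool shift [56.  23.7 13.4]
[-28.38208613 -25.91198806 124.17658376   0.38320247  82.13445778
 -15.10150362]
```

Call:
{"api": "move_arm", "payload": {
  "moves": [
    [0,0,0,-8.5],
    [0,0,0,-1.2],
    [20,20,10,0],
    [20,2,4,0],
    [15,0,0,0],
    [0,0,0,0]
  ]
}}

```text
time_s: 2.75
position: [0.3945, -0.1194, 0.1592]
tcp_rot: [107.0, 89.5, 102.9]
wrist_force: [-0.3, 0.1, 0.1]
width: 0.007
```

```bash
python3 -c "
from h import *
st(); go(-190,-139,30)
cv2.imwrite('pics/w1.png',eyes.capture('wrist'))
im=eyes.capture('top'); cv2.imwrite('pics/t1.png',cv2.resize(im[130:260,165:425],None,fx=3,fy=3,interpolation=cv2.INTER_CUBIC))"
```

```text
t 2.75 rail xy [-218.  -137.2] z 159.2 w 0.007
F along n,u,z -0.35 0.12 0.11
tool z angle from n to u -0.42
tool y in rail 0.007 1.0 x [-0.002  0.009 -1.   ]
to -190 -139 30 tool shift [129.1  -2.7  28.4]
```

View pics/w1.png

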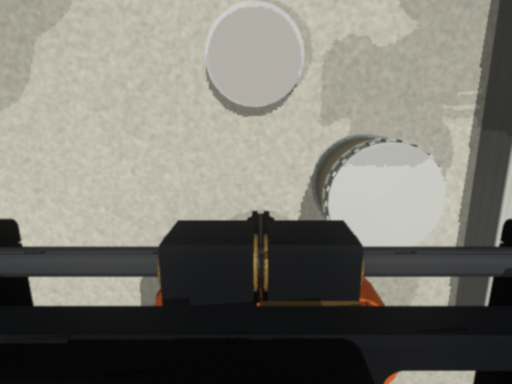

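View pics/t1.png

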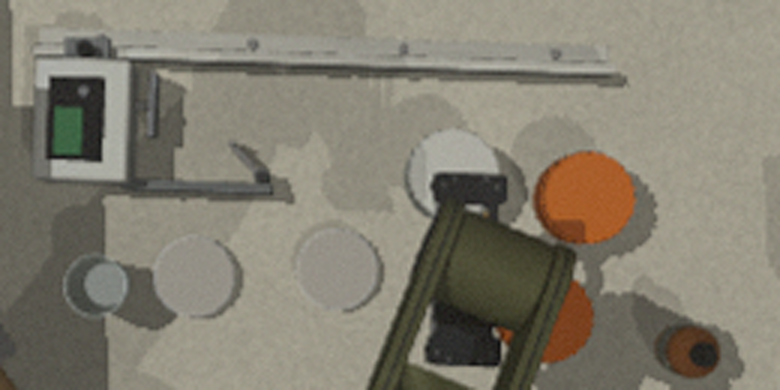

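Call:
{"api": "move_arm", "payload": {
  "moves": [
    [30,-1,0,0],
    [40,-1,0,0],
    [35,0,0,0],
    [20,0,0,0],
    [6,0,0,0],
    [0,0,0,0]
  ]
}}

```text
time_s: 3.45
position: [0.4036, -0.1258, 0.0367]
tcp_rot: [1.5, 88.9, -2.9]
wrist_force: [0.5, -0.6, -0.1]
width: 0.003
```

```bash
python3 -c "
from h import *
st(); go(-182,-139,30)
cv2.imwrite('pics/w2.png',eyes.capture('wrist'))"
```

```text
t 3.45 rail xy [-208.6 -143.1] z 36.7 w 0.003
F along n,u,z 0.53 -0.59 -0.06
tool z angle from n to u -0.8
tool y in rail 0.014 1.0 x [ 0.019 -0.001 -1.   ]
to -182 -139 30 tool shift [ 7.2  4.4 26.4]
```

View pics/w2.png

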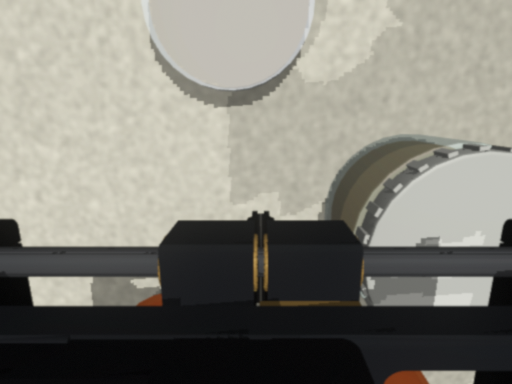

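Call:
{"api": "move_arm", "payload": {
  "moves": [
    [5,4,8,0],
    [2,1,8,0],
    [0,0,8,0],
    [0,0,4,0],
    [0,0,4,0],
    [0,0,4,0]
  ]
}}

```text
time_s: 4.1
position: [0.4454, -0.1247, 0.0354]
tcp_rot: [-5.9, 88.7, -10.3]
wrist_force: [-6.7, 0.7, 4.9]
width: 0.009
```

```bash
python3 -c "
from h import *
st(); go(-120,-139,30)"
```

```text
t 4.1 rail xy [-166.9 -139.3] z 35.4 w 0.009
F along n,u,z -6.76 0.24 4.93
tool z angle from n to u -0.77
tool y in rail 0.014 1.0 x [ 0.023 -0.004 -1.   ]
to -120 -139 30 tool shift [ 6.5  1.  46.8]
```

Call:
{"api": "move_arm", "payload": {
  "moves": [
    [0,0,4,0],
    [0,0,4,0],
    [0,0,4,0],
    [0,0,4,0],
    [0,0,4,0],
    [0,0,4,0],
    [0,0,4,0],
    [0,0,4,0]
  ]
}}

```text
time_s: 4.9
position: [0.4709, -0.1264, 0.0357]
tcp_rot: [-172.9, 89.9, -177.2]
wrist_force: [-6.8, 0.6, 5.8]
width: 0.003
```

```bash
python3 -c "
from h import *
st(); go(-113,-139,30)
cv2.imwrite('pics/w3.png',eyes.capture('wrist'))"
```

```text
t 4.9 rail xy [-141.4 -139.4] z 35.7 w 0.003
F along n,u,z -6.85 0.19 5.81
tool z angle from n to u -0.7
tool y in rail 0.012 1.0 x [-0.003 -0.    -1.   ]
to -113 -139 30 tool shift [ 5.6  0.7 28.4]
```

View pics/w3.png

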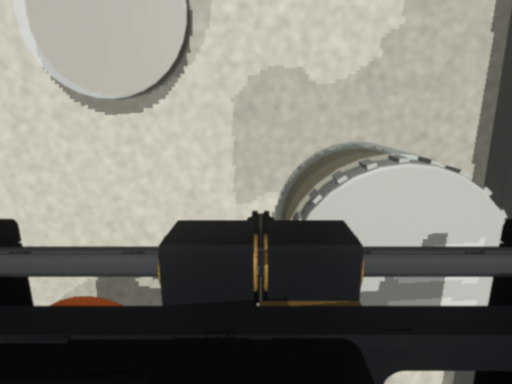

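Call:
{"api": "move_arm", "payload": {
  "moves": [
    [-2,0,3,0],
    [-1,0,3,0],
    [0,0,3,0],
    [0,0,3,0]
  ]
}}

```text
time_s: 5.35
position: [0.4829, -0.1269, 0.0374]
tcp_rot: [172.5, 89.7, 168.1]
wrist_force: [-2.1, 1.0, -0.3]
width: 0.004
```

```bash
python3 -c "
from h import *
st(); go(-113,-139,30)"
```

```text
t 5.35 rail xy [-129.4 -139.1] z 37.4 w 0.004
F along n,u,z -2.18 0.88 -0.34
tool z angle from n to u -0.72
tool y in rail 0.013 1.0 x [-0.004  0.001 -1.   ]
to -113 -139 30 tool shift [ 7.3  0.3 16.4]
```

Call:
{"api": "move_arm", "payload": {
  "moves": [
    [0,0,3,0],
    [0,0,3,0],
    [0,0,3,0],
    [0,0,2,0],
    [0,0,2,0]
  ]
}}

```text
time_s: 5.85
position: [0.4969, -0.1278, 0.0368]
tcp_rot: [170.0, 89.7, 165.7]
wrist_force: [-3.0, -0.9, -0.8]
width: 0.002
```

```bash
python3 -c "
from h import *
st(); go(-113,-139,30)
cv2.imwrite('pics/w4.png',eyes.capture('wrist'))"
```

```text
t 5.85 rail xy [-115.3 -139.2] z 36.8 w 0.002
F along n,u,z -2.96 -1.1 -0.78
tool z angle from n to u -0.73
tool y in rail 0.013 1.0 x [-0.005  0.001 -1.   ]
to -113 -139 30 tool shift [6.8 0.2 2.4]
```

View pics/w4.png

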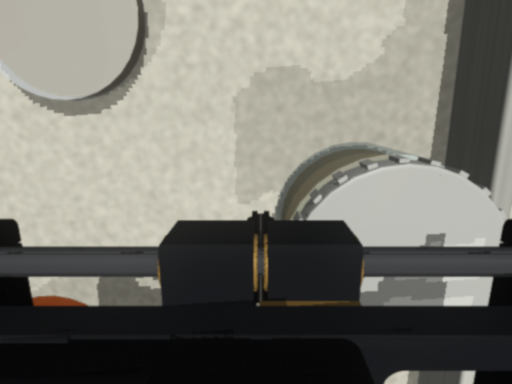

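Near the rail but not yet touching. I'll continue slowly.

Call:
{"api": "move_arm", "payload": {
  "moves": [
    [0,0,1.5,0],
    [0,0,1.5,0],
    [0,0,1.5,0]
  ]
}}

```text
time_s: 6.2
position: [0.5019, -0.1282, 0.0368]
tcp_rot: [169.6, 89.7, 165.2]
wrist_force: [-3.2, -0.3, -1.0]
width: 0.006
```

Call:
{"api": "move_arm", "payload": {
  "moves": [
    [0,0,1.5,0],
    [0,0,1.5,0]
  ]
}}

```text
time_s: 6.4
position: [0.5033, -0.1281, 0.0363]
tcp_rot: [171.8, 89.4, 167.5]
wrist_force: [-9.9, 1.4, 2.9]
width: 0.007
```

```bash
python3 -c "
from h import *
st()"
```

```text
t 6.4 rail xy [-109.  -139.1] z 36.3 w 0.007
F along n,u,z -9.98 0.79 2.89
tool z angle from n to u -0.71
tool y in rail 0.012 1.0 x [-0.01   0.002 -1.   ]
```

Call:
{"api": "move_arm", "payload": {
  "moves": [
    [0,0,-3,0],
    [0,0,-8,0],
    [-15,0,-5,0],
    [-35,0,0,0],
    [-25,0,0,0],
    [0,0,0,0]
  ]
}}

```text
time_s: 7.0
position: [0.49, -0.1278, 0.1159]
tcp_rot: [-6.4, 89.9, -10.8]
wrist_force: [-0.2, -0.0, -0.5]
width: 0.004
```

```bash
python3 -c "
from h import *
st();im=eyes.capture('scene');cv2.imwrite('pics/s5.png',cv2.resize(im[120:270,140:400],None,fx=3,fy=3,interpolation=cv2.INTER_CUBIC))
go(-57,-216,110)"
```

```text
t 7.0 rail xy [-122.3 -139.6] z 115.9 w 0.004
F along n,u,z -0.21 -0.02 -0.45
tool z angle from n to u -0.74
tool y in rail 0.013 1.0 x [ 0.001 -0.    -1.   ]
to -57 -216 110 tool shift [  4.1 -75.8  67.1]
```

View pics/s5.png

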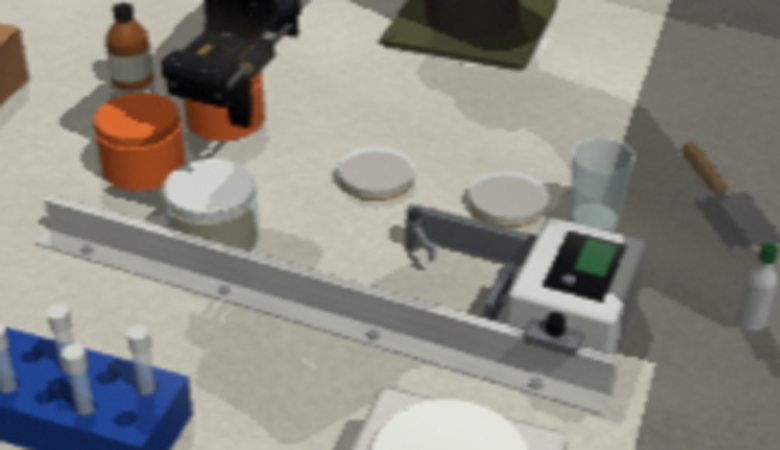

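Call:
{"api": "move_arm", "payload": {
  "moves": [
    [0,-25,5,0],
    [0,-25,20,0],
    [0,-18,25,0],
    [0,-8,16,0],
    [0,0,0,7.5],
    [0,0,0,0]
  ]
}}

```text
time_s: 7.65
position: [0.5481, -0.2098, 0.1053]
tcp_rot: [155.5, 89.7, 143.4]
wrist_force: [0.1, 0.8, -0.3]
width: 0.006
```

```bash
python3 -c "
from h import *
st();im=eyes.capture('top');cv2.imwrite('pics/t6.png',cv2.resize(im[130:260,165:425],None,fx=3,fy=3,interpolation=cv2.INTER_CUBIC))
go(-57,-212,32)"
```

```text
t 7.65 rail xy [ -59.  -217.7] z 105.3 w 0.006
F along n,u,z 0.0 0.77 -0.3
tool z angle from n to u -8.4
tool y in rail 0.146 0.989 x [-0.005  0.004 -1.   ]
to -57 -212 32 tool shift [73.2  5.6  1.9]
```

View pics/t6.png

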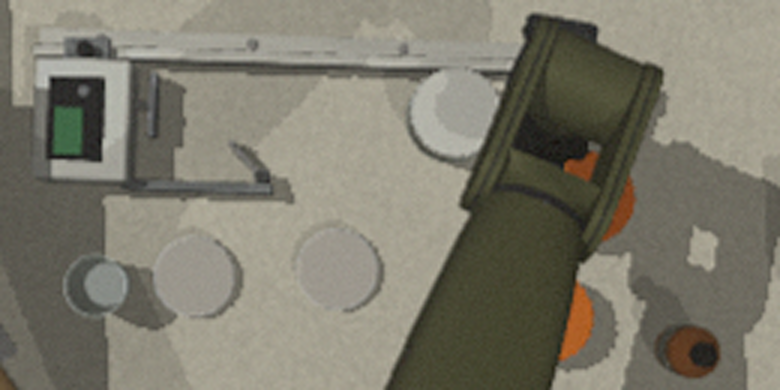

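Call:
{"api": "move_arm", "payload": {
  "moves": [
    [25,2,0,0],
    [30,1,1,0],
    [14,0,1,0],
    [5,0,0,0],
    [0,0,0,0]
  ]
}}

```text
time_s: 8.2
position: [0.5488, -0.2056, 0.0273]
tcp_rot: [154.9, 89.6, 143.6]
wrist_force: [0.2, -0.6, -0.7]
width: 0.004
```

```bash
python3 -c "
from h import *
st()
go(-57,-212,32); T=toolR();print(T.T@np.append(u,0))
cv2.imwrite('pics/w7.png',eyes.capture('wrist'))"
```

```text
t 8.2 rail xy [ -58.6 -213.4] z 27.3 w 0.004
F along n,u,z 0.24 -0.63 -0.69
tool z angle from n to u -7.66
tool y in rail 0.133 0.991 x [-0.005  0.004 -1.   ]
to -57 -212 32 tool shift [-4.7  1.7  1.4]
[ 0.00360703  0.99107511 -0.13325568]
```

View pics/w7.png

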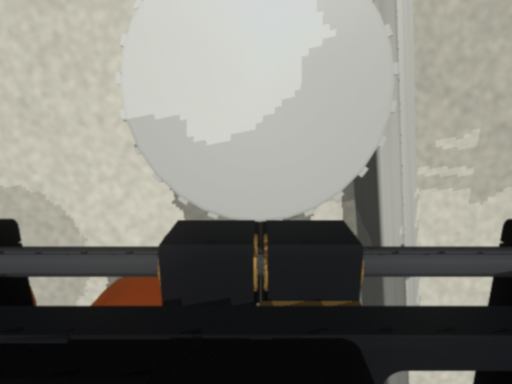

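Call:
{"api": "move_arm", "payload": {
  "moves": [
    [-3,4,0,0],
    [0,4,-0.5,0],
    [0,3,-0.4,0],
    [0,3,-0.4,0],
    [0,3,-0.4,0]
  ]
}}

```text
time_s: 8.75
position: [0.5532, -0.1897, 0.0355]
tcp_rot: [-38.6, 89.9, -49.9]
wrist_force: [-0.9, -2.7, -2.4]
width: 0.005
```

```bash
python3 -c "
from h import *
st()"
```

```text
t 8.75 rail xy [ -55.2 -197.3] z 35.5 w 0.005
F along n,u,z -0.69 -2.8 -2.35
tool z angle from n to u -7.59
tool y in rail 0.132 0.991 x [ 0.001 -0.002 -1.   ]
```

Call:
{"api": "move_arm", "payload": {
  "moves": [
    [0.5,5,-1,0],
    [0.5,5,-1,0],
    [0.5,5,-0.8,0],
    [0,5,-0.8,0],
    [0,5,-0.7,0],
    [0,5,-0.7,0]
  ]
}}

```text
time_s: 9.35
position: [0.5544, -0.1586, 0.0348]
tcp_rot: [-56.4, 89.7, -67.6]
wrist_force: [-0.9, -4.2, 1.0]
width: 0.009
```

```bash
python3 -c "
from h import *
st()"
```

```text
t 9.35 rail xy [ -56.  -166.2] z 34.8 w 0.009
F along n,u,z -0.67 -4.28 1.01
tool z angle from n to u -7.57
tool y in rail 0.132 0.991 x [ 0.002 -0.005 -1.   ]
```

Call:
{"api": "move_arm", "payload": {
  "moves": [
    [0,7,-1,0],
    [0,7,-1,0],
    [0,7,-1,0],
    [0,7,-1,0],
    [0,7,-1,0],
    [0,7,-1,0],
    [0,7,-1,0],
    [0,7,-1,0],
    [0,7,-1,0],
    [0,5,-0.7,0]
  ]
}}

```text
time_s: 10.35
position: [0.5583, -0.0838, 0.0348]
tcp_rot: [-61.4, 89.7, -72.6]
wrist_force: [-0.9, -3.9, 1.2]
width: 0.008
```

```bash
python3 -c "
from h import *
st();cv2.imwrite('pics/w8.png',eyes.capture('wrist'))"
```

```text
t 10.35 rail xy [-56.8 -91.3] z 34.8 w 0.008
F along n,u,z -0.68 -3.91 1.21
tool z angle from n to u -7.54
tool y in rail 0.131 0.991 x [ 0.002 -0.006 -1.   ]
```

View pics/w8.png

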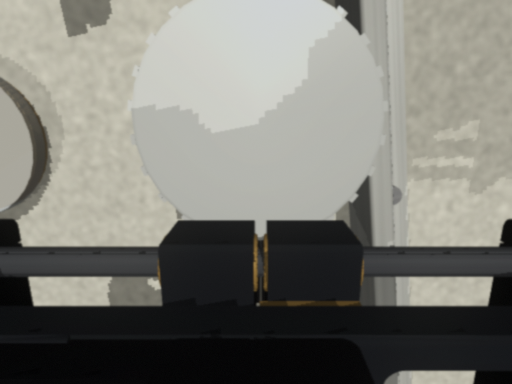

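Call:
{"api": "move_arm", "payload": {
  "moves": [
    [0,6,-0.8,0],
    [0,6,-0.8,0],
    [0,6,-0.8,0],
    [0,6,-0.8,0],
    [0,6,-0.8,0]
  ]
}}

```text
time_s: 10.9
position: [0.5603, -0.0513, 0.0348]
tcp_rot: [-63.9, 89.7, -75.1]
wrist_force: [-1.7, -3.0, 0.2]
width: 0.001
```

```bash
python3 -c "
from h import *
st();im=eyes.capture('top');cv2.imwrite('pics/t9.png',cv2.resize(im[135:215,190:320],None,fx=6,fy=6,interpolation=cv2.INTER_CUBIC))
im=eyes.capture('scene');cv2.imwrite('pics/s9.png',cv2.resize(im[160:260,240:370],None,fx=6,fy=6,interpolation=cv2.INTER_CUBIC))"
```

```text
t 10.9 rail xy [-56.9 -58.7] z 34.8 w 0.001
F along n,u,z -1.52 -3.12 0.23
tool z angle from n to u -7.56
tool y in rail 0.132 0.991 x [ 0.001 -0.006 -1.   ]
```

View pics/t9.png

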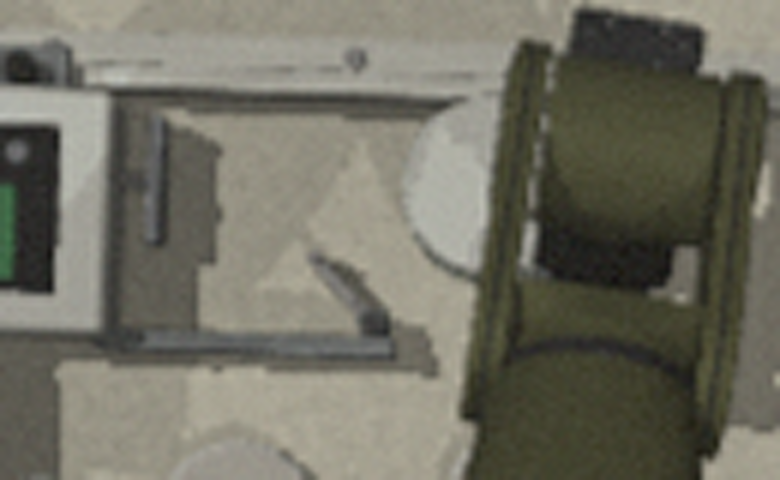

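View pics/s9.png

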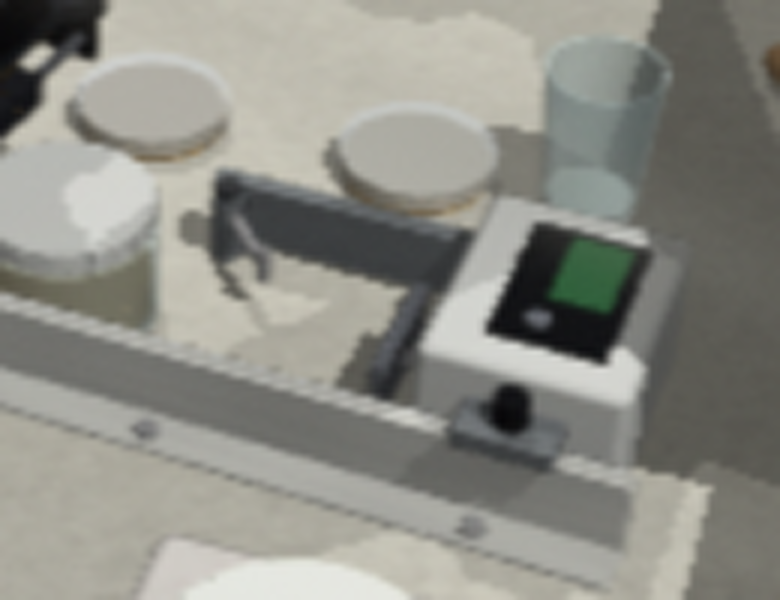

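Call:
{"api": "move_arm", "payload": {
  "moves": [
    [0,6,-0.8,0],
    [0,6,-0.8,0],
    [0,6,-0.8,0],
    [0,6,-0.8,0],
    [0,6,-0.8,0],
    [0,6,-0.8,0],
    [0,6,-0.8,0],
    [0,6,-0.8,0],
    [0,6,-0.8,0]
  ]
}}

```text
time_s: 11.9
position: [0.5639, 0.0074, 0.0347]
tcp_rot: [-67.5, 89.7, -78.7]
wrist_force: [-0.8, -5.2, 2.4]
width: 0.002
```

```bash
python3 -c "
from h import *
st();cv2.imwrite('pics/w10.png',eyes.capture('wrist'))"
```

```text
t 11.9 rail xy [-57.1   0. ] z 34.7 w 0.002
F along n,u,z -0.48 -5.22 2.42
tool z angle from n to u -7.55
tool y in rail 0.131 0.991 x [ 0.001 -0.006 -1.   ]
```

View pics/w10.png

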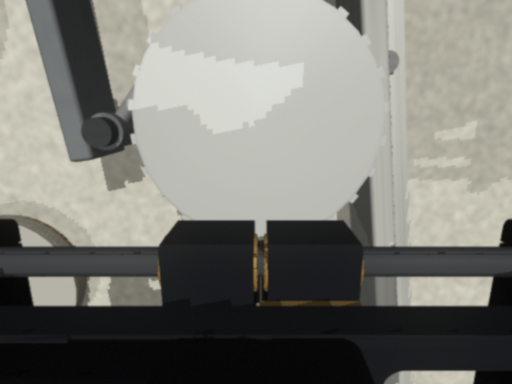

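Call:
{"api": "move_arm", "payload": {
  "moves": [
    [0,5,-0.7,0],
    [0,5,-0.7,0],
    [0,5,-0.7,0],
    [0,5,-0.7,0],
    [0,5,-0.7,0],
    [0,5,-0.7,0],
    [0,5,-0.7,0],
    [0,5,-0.7,0],
    [0,5,-0.7,0]
  ]
}}

```text
time_s: 12.85
position: [0.5655, 0.0513, 0.0348]
tcp_rot: [-87.2, 89.1, -98.2]
wrist_force: [-2.3, -6.8, 2.3]
width: 0.002
```

```bash
python3 -c "
from h import *
st();cv2.imwrite('pics/w11.png',eyes.capture('wrist'))"
```

```text
t 12.85 rail xy [-58.2  43.9] z 34.8 w 0.002
F along n,u,z -1.82 -6.92 2.26
tool z angle from n to u -7.42
tool y in rail 0.129 0.992 x [-0.002 -0.016 -1.   ]
```

View pics/w11.png

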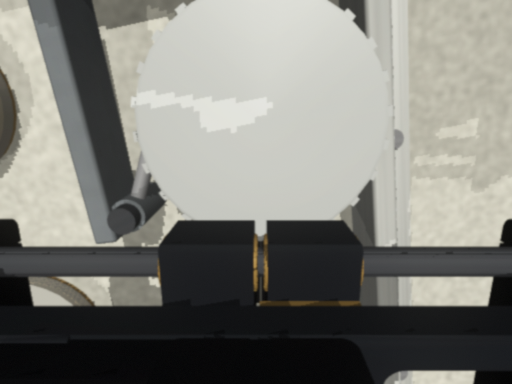

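Call:
{"api": "move_arm", "payload": {
  "moves": [
    [0,4,-0.5,0],
    [0,4,-0.5,0],
    [0,4,-0.5,0],
    [0,3,-0.3,0],
    [0,3,-0.3,0]
  ]
}}

```text
time_s: 13.4
position: [0.5662, 0.0688, 0.0348]
tcp_rot: [-92.9, 88.8, -103.9]
wrist_force: [-0.6, -5.7, 3.5]
width: 0.007
```

```bash
python3 -c "
from h import *
st();cv2.imwrite('pics/w12.png',eyes.capture('wrist'))"
```

```text
t 13.4 rail xy [-58.7  61.4] z 34.8 w 0.007
F along n,u,z -0.23 -5.72 3.51
tool z angle from n to u -7.39
tool y in rail 0.129 0.991 x [-0.005 -0.02  -1.   ]
```

View pics/w12.png

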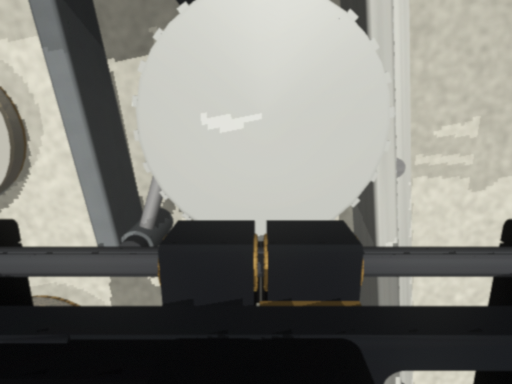

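Call:
{"api": "move_arm", "payload": {
  "moves": [
    [-0.5,3,-0.3,0],
    [-0.5,2,-0.2,0],
    [-0.5,2,-0.2,0],
    [0,2,-0.2,0]
  ]
}}

```text
time_s: 13.85
position: [0.5655, 0.0791, 0.0349]
tcp_rot: [-102.3, 88.8, -113.3]
wrist_force: [-1.5, -5.4, 2.8]
width: 0.001
```

```bash
python3 -c "
from h import *
st()"
```

```text
t 13.85 rail xy [-60.   71.7] z 34.9 w 0.001
F along n,u,z -1.14 -5.45 2.78
tool z angle from n to u -7.41
tool y in rail 0.129 0.991 x [-0.008 -0.019 -1.   ]
```

Call:
{"api": "move_arm", "payload": {
  "moves": [
    [-0.3,1.5,0.7,0],
    [-0.3,1.5,0.7,0]
  ]
}}

```text
time_s: 14.05
position: [0.5657, 0.0805, 0.035]
tcp_rot: [-109.1, 88.5, -120.1]
wrist_force: [-4.0, -9.8, 3.0]
width: 0.004
```

```bash
python3 -c "
from h import *
st();cv2.imwrite('pics/w13.png',eyes.capture('wrist'))"
```

```text
t 14.05 rail xy [-59.9  73.1] z 35.0 w 0.004
F along n,u,z -3.32 -10.04 2.98
tool z angle from n to u -7.33
tool y in rail 0.127 0.992 x [-0.013 -0.023 -1.   ]
```

View pics/w13.png

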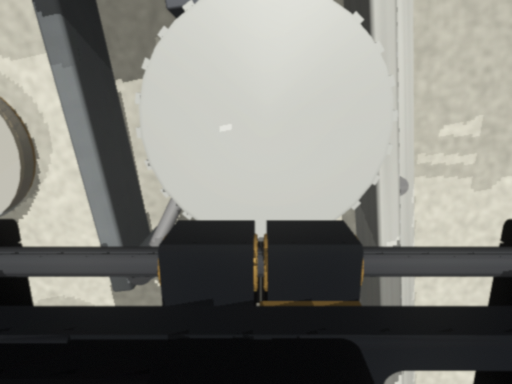

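Call:
{"api": "move_arm", "payload": {
  "moves": [
    [0,1.5,0,0],
    [0,1.5,0,0]
  ]
}}

```text
time_s: 14.3
position: [0.5656, 0.0812, 0.0351]
tcp_rot: [-108.2, 88.2, -119.1]
wrist_force: [-2.4, -9.3, 2.9]
width: 0.008
```

```bash
cat > look.py <<'E'
import sys
from h import *
st(); k=sys.argv[1]
im=eyes.capture('top'); a=cv2.resize(im[135:205,205:265],None,fx=6,fy=6,interpolation=cv2.INTER_CUBIC)
im=eyes.capture('scene'); b=cv2.resize(im[170:240,280:345],None,fx=6,fy=6,interpolation=cv2.INTER_CUBIC)
cv2.imwrite(f'pics/l{k}.png',np.hstack([a,b]))
E
python3 look.py 1
```

```text
t 14.3 rail xy [-60.   73.8] z 35.1 w 0.008
F along n,u,z -1.8 -9.45 2.92
tool z angle from n to u -7.28
tool y in rail 0.126 0.992 x [-0.016 -0.028 -0.999]
```

View pics/l1.png

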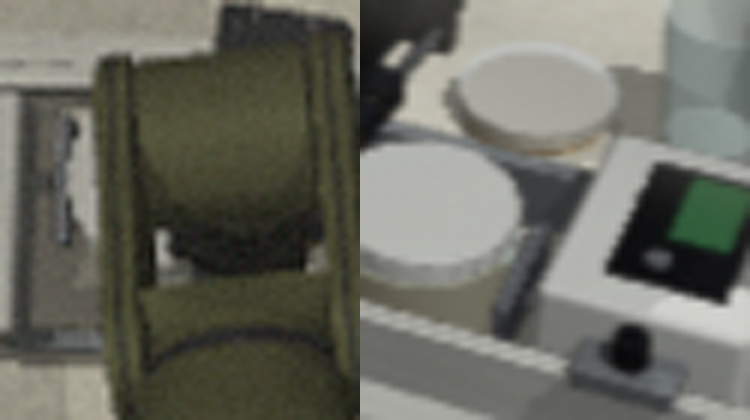

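Call:
{"api": "move_arm", "payload": {
  "moves": [
    [0,1.8,0.2,0],
    [0,1.8,0.2,0]
  ]
}}

```text
time_s: 14.6
position: [0.5656, 0.0817, 0.0351]
tcp_rot: [-108.5, 87.7, -119.3]
wrist_force: [-3.2, -9.9, 3.4]
width: 0.005
```

```bash
python3 -c "
from h import *
st();im=eyes.capture('wrist');cv2.imwrite('pics/w14.png',im)"
```

```text
t 14.6 rail xy [-60.1  74.3] z 35.1 w 0.005
F along n,u,z -2.61 -10.11 3.41
tool z angle from n to u -7.23
tool y in rail 0.125 0.991 x [-0.019 -0.034 -0.999]
```

View pics/w14.png

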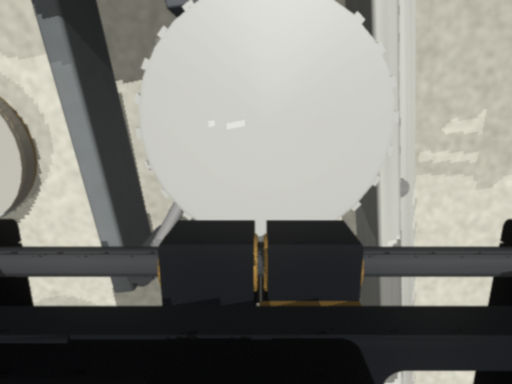

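Call:
{"api": "move_arm", "payload": {
  "moves": [
    [0,2.6,0,0],
    [0,2.6,0,0]
  ]
}}

```text
time_s: 14.85
position: [0.5657, 0.0834, 0.0352]
tcp_rot: [-107.9, 87.3, -118.7]
wrist_force: [-3.9, -10.7, 3.5]
width: 0.004
```

```bash
python3 -c "
from h import *
st()"
```

```text
t 14.85 rail xy [-60.2  76. ] z 35.2 w 0.004
F along n,u,z -3.26 -10.9 3.52
tool z angle from n to u -7.19
tool y in rail 0.124 0.991 x [-0.023 -0.042 -0.999]
```

Call:
{"api": "move_arm", "payload": {
  "moves": [
    [-0.5,2.6,0,0]
  ]
}}

```text
time_s: 14.95
position: [0.5656, 0.0843, 0.0355]
tcp_rot: [-107.7, 87.1, -118.5]
wrist_force: [-2.0, -9.9, 0.8]
width: 0.006
```

```bash
python3 -c "
from h import *
st();im=eyes.capture('wrist');cv2.imwrite('pics/w15.png',im)"
```

```text
t 14.95 rail xy [-60.2  76.9] z 35.5 w 0.006
F along n,u,z -1.39 -10.05 0.78
tool z angle from n to u -7.17
tool y in rail 0.124 0.991 x [-0.024 -0.045 -0.999]
```

View pics/w15.png

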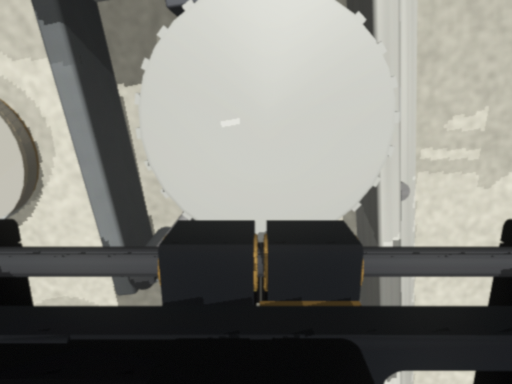

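```bash
python3 -c "
from h import *
a=[cv2.resize(cv2.imread(f'pics/{k}.png')[170:270,110:230],None,fx=3,fy=3,interpolation=cv2.INTER_CUBIC) for k in('w14','w15')]
cv2.imwrite('pics/cmp.png',np.hstack(a))"; python3 look.py 2
```

```text
t 15.0 rail xy [-60.2  77.1] z 35.6 w 0.004
F along n,u,z -2.2 -9.57 0.87
tool z angle from n to u -7.17
tool y in rail 0.124 0.991 x [-0.024 -0.045 -0.999]
```

View pics/cmp.png

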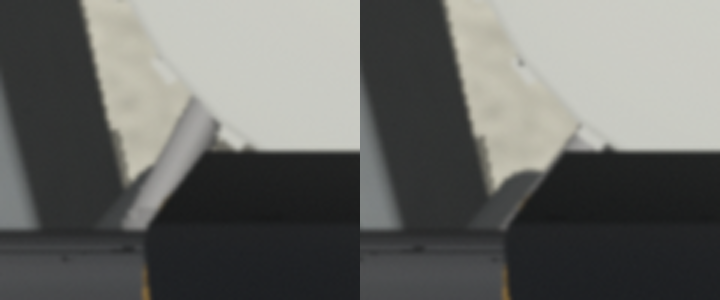

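View pics/l2.png

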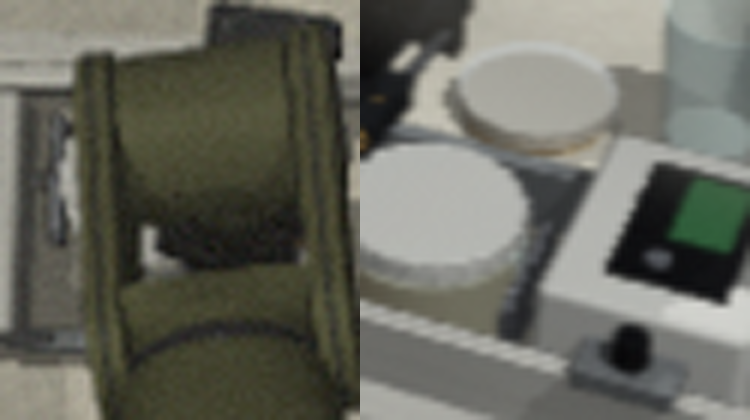

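Call:
{"api": "move_arm", "payload": {
  "moves": [
    [-0.3,2.6,0.3,0]
  ]
}}

```text
time_s: 15.2
position: [0.5657, 0.0849, 0.0355]
tcp_rot: [-107.8, 86.8, -118.5]
wrist_force: [-3.6, -12.2, 3.2]
width: 0.007
```

```bash
python3 -c "
from h import *
st();im=eyes.capture('wrist');cv2.imwrite('pics/w16.png',im)
a=[cv2.resize(cv2.imread(f'pics/{k}.png')[170:270,110:230],None,fx=3,fy=3,interpolation=cv2.INTER_CUBIC) for k in('w15','w16')]
cv2.imwrite('pics/cmp2.png',np.hstack(a))"
```

```text
t 15.2 rail xy [-60.2  77.5] z 35.5 w 0.007
F along n,u,z -2.83 -12.36 3.15
tool z angle from n to u -7.14
tool y in rail 0.123 0.991 x [-0.027 -0.049 -0.998]
```

View pics/cmp2.png

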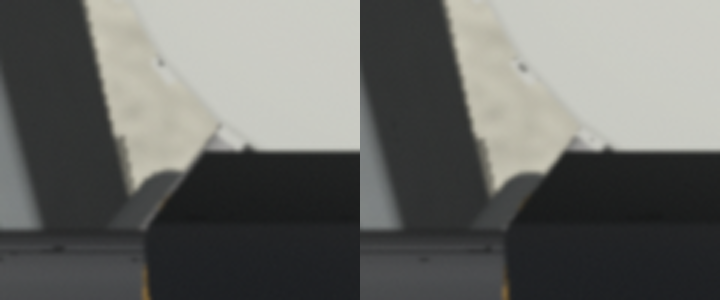

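Call:
{"api": "move_arm", "payload": {
  "moves": [
    [0,-2,0.3,0],
    [0,-3,0.4,0],
    [0,-6,0.8,0],
    [0,-10,1,0],
    [0,-10,1,0],
    [0,0,0,0]
  ]
}}

```text
time_s: 15.85
position: [0.5638, 0.0542, 0.0372]
tcp_rot: [-108.6, 87.1, -119.3]
wrist_force: [-0.0, 0.4, 0.6]
width: 0.003
```

```bash
python3 -c "
from h import *
st();im=eyes.capture('wrist');cv2.imwrite('pics/w17.png',im)"
```

```text
t 15.85 rail xy [-60.2  46.7] z 37.2 w 0.003
F along n,u,z -0.05 0.43 0.55
tool z angle from n to u -7.15
tool y in rail 0.124 0.991 x [-0.025 -0.044 -0.999]
```

View pics/w17.png

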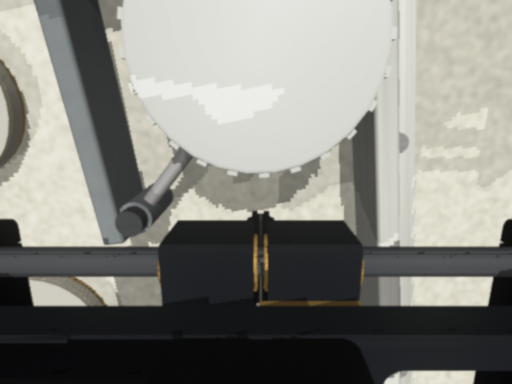

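Call:
{"api": "move_arm", "payload": {
  "moves": [
    [0,-15,2,0],
    [-15,-15,0,0],
    [-35,-20,0,0],
    [-35,-20,0,0],
    [-25,-35,0,0],
    [0,-40,0,0],
    [0,-40,0,0],
    [0,0,0,0]
  ]
}}

```text
time_s: 16.7
position: [0.5325, -0.1353, 0.1692]
tcp_rot: [-99.9, 87.0, -110.6]
wrist_force: [0.7, -0.3, 0.1]
width: 0.008
```

```bash
python3 look.py 3; python3 -c "
from h import *
im=eyes.capture('top');cv2.imwrite('pics/tf.png',cv2.resize(im[130:260,165:425],None,fx=3,fy=3,interpolation=cv2.INTER_CUBIC))
z=cv2.resize(im[140:200,205:265],None,fx=10,fy=10,interpolation=cv2.INTER_CUBIC); cv2.imwrite('pics/tfz.png',z)"
```

```text
t 16.7 rail xy [ -79.3 -144.4] z 169.2 w 0.008
F along n,u,z 0.73 -0.3 0.14
tool z angle from n to u -7.09
tool y in rail 0.123 0.991 x [-0.019 -0.049 -0.999]
```

View pics/tf.png

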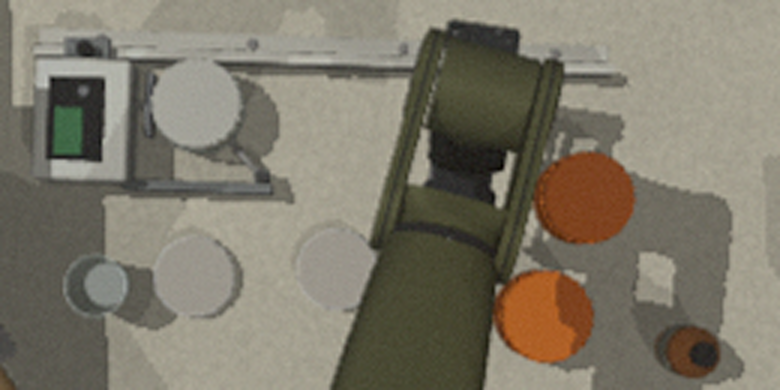

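View pics/tfz.png

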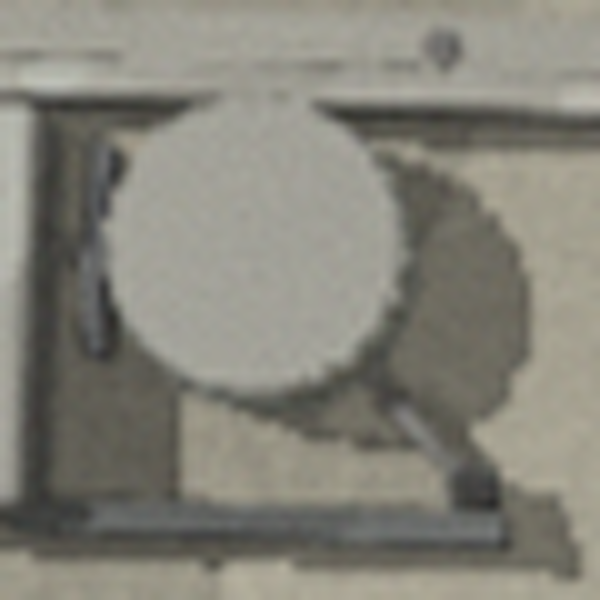

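View pics/l3.png

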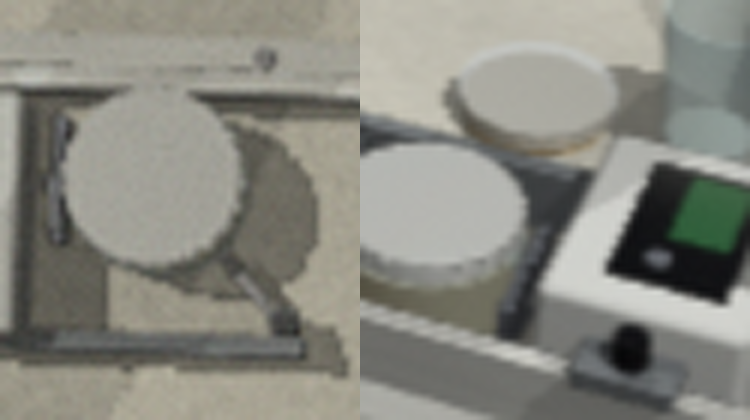

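```bash
python3 -c "
from cell import sign_off
print(sign_off())"
```

```text
the job is handed in; nothing more can be done
None
```

The jar is held in the reader with the latch closed behind it, and the job is handed in at about 17 s of the 69 s allowed. I pushed it back against the rail with the closed fingers about 275 mm short of the reader. Then I slid it along the rail, with the pusher turned about 8° so it leaned the jar onto the rail. I stopped once the latch had snapped shut and one further 2.6 mm step no longer changed it in the picture.

**Last checks:**
- In the final top view the latch arm lies on the same line as it did when closed at the start, now behind the jar.
- The jar stands upright against the rail and the plate is pressed in. The dishes, beaker, amber bottle and orange jars in view look where they were. I did not look at the tube and spatula again, but the arm never went near them.
- The robot is clear of everything, with forces near zero.

**Force:** the highest reading was about 13 N at the wrist, on that last step against the plate. I only read it at the end of each call, so a short higher peak in between would not have shown.

**What disagreed:**
- The jar met the rail about 3 mm later than the camera-based rail position predicted.
- The tool tilted about 3° under the final push, which did not affect the result.
- An early push showed about 5–6 N of vertical force, which I relieved by raising the tool slightly.

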